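# Third hand at the mould bench

### The arm

A 6-joint arm with a two-finger parallel gripper is mounted at the origin on the work surface. World frame = base frame: x ahead of the robot, y to its left, z up, the work surface at z = 0. Lengths are in m, angles in rad, forces in N, time in s.
With the tool pointing down it reaches from about 0.25 to 0.775 m from the base axis. Payload 4 kg.
Tool frame: the origin (TCP) lies midway between the tips of the shut fingers; the grasp point (between the pads) lies 19 mm behind it (grip_point_offset is the distance from the TCP to the grasp point, in m); z points along the fingers, y is the line along which they close (so a half turn about z gives the same grasp; the last joint's range is limited). The gripper opens to 94 mm and grips with 3 to 60 N. Pads are 16 mm wide; open, the fingers measure 119 mm over their backs; the gripper's body (75 mm by 177 mm) begins 78 mm behind the grasp point.
Start: joints at [1.087, 0.087, 1.371, -0, 1.684, -0.103], TCP at [0.204, 0.511, 0.206] pointing down, gripper open.
Joint ranges: [-3.1, 3.1], [-0.76, 2.03], [0.27, 2.55], [-1.08, 4.22], [0.17, 2.65], [-2.57, 2.57]. Speed limits (rad/s): [2.79, 2.79, 3.14, 3.14, 3.14, 3.14].

### API

Orientations are given as [roll, pitch, yaw] about the fixed x, y, z axes, in that order (R = Rz(yaw) Ry(pitch) Rx(roll)).
In Python, from bench import * gives the robot as it stands.
- The arm moves only by the tool carry_out, never from a script. Its argument "commands" is a list of rows, each a list of 6 numbers: the shift along the tool's x, y, z in m, then the turn, a rotation vector about the tool's x, y, z in rad. In form: [[tx, ty, tz, rx, ry, rz], ...]. A call has exactly 5 rows; each row is the pose to reach, as a shift and turn from the pose commanded when the call began, along the tool's axes at that moment; what a row does not reach only later rows make up. A row lasts 1/10 s, in which the tool goes at most 50 mm and 8.59 degrees, less where a joint would pass 70% of its speed; a pose out of reach is approached as far as the arm can. A call with a gripper value outside its range is refused whole. "jaw" is the opening, from 0 (shut) to 1 (fully open), set as the call begins (left out, the last holds). The fingers move at their own pace and stop on an object; the grip force is fixed at half the most. Time passes only in rows, so rows that repeat a pose let the fingers close, or fill a call up. It gives the time, the measured TCP pose, the force, the opening and the grip force at its end, in the units of the state.
- get_obs(): the state, without advancing time (a new reading comes with each control period).
- snapshot(name): name is "scene" or "top" or "wrist"; returns a dict with "img" (400x640x3 uint8, red, green, blue), "range_z" (400x640 float32, m along the optical axis (not along the pixel's ray), 0 where there is no reading), "fx", "fy", "cx", "cy" (pixels), "distortion" ([k1, k2, p1, p2, k3] as OpenCV has them; the pictures are not rectified), "R" (3x3) and "t" (3): a world point X has camera coordinates R X + t. Camera axes: x right, y down, z forward; pixel columns grow to the right and rows downward; lengths in m; the calibration is good to about 2 mm. A picture is of the moment at which its call begins.
- close_job(): hands the job in; it is judged then, once.
The state is a dict: "time": time; "joint_positions": joint angles; "qvel": joint speeds; "joint_torque": joint torques, N m; "tool_pos": TCP position; "ee_rot": TCP orientation; "wrist_force": force on the tool from outside, world axes, zero at the start; "wrist_torque": the same for the moment, N m; "width": finger opening in m; "finger_force": force on a finger pad.
Only numpy, scipy, OpenCV 4.12 (cv2) and the standard library are available. Lean on these libraries where they do the work, as an engineer would, in place of code of your own. Each camera call takes 0.05 s, during which the arm holds its last target. There are 200 camera calls.

### The job

Swing the ring lamp's arm by its knob until the lamp is well clear of the steel mould plate, then pick up the aluminium insert with the square core (not the one with the round core), lay it flat on the plate with a long side square against the sprung fence and centred along it, and press it against the fence with a steady 10 newtons or so, which drives the fence back about half its travel, never ramming it. I am going to screw it down, so finish while still gripping the insert and pressing it there: do not let go. Leave everything else on the bench where it is.

Things in the scene. Friction and masses are not known exactly. Their poses are not given: they have to be found in the camera images.
- plate: Fixed steel mould plate, 200 (its x) x 240 (its y) x 30 high. Origin: centre of its underside, on the bench; top face at z 30. Four upright dark guide pillars, 18 diameter, rise 55 above the top face at x +-85, y +-105. The fence stands on its top face at its +x side; behind the fence is a fixed block (x 82 to 98, y +-45, 28 high). Short brass nipples stick out of its -y side, up to 22.
- fence_face (a point): Middle of the fence's length, on the face that looks to the plate's -x, 10 above the plate's top. The fence is a steel bar on the plate, 100 long (along the plate's y, centred at y 0), 14 thick, 30 high; with the spring relaxed this face is at x 45 of the plate. Axes as the plate's.
- fence (a joint): How far the fence is pushed back along the plate's +x, in m: 0 relaxed, 0.016 at its hard stop. Spring 1.2 N per mm without preload, so 10 N is 0.0083; negligible friction.
- insert: The loose aluminium insert with the square core: base 50 (its x) x 100 (its y) x 20 high, on the middle of it an upright block, the core, 40 (x) x 36 (y) x 35 high, so 55 high in all; about 0.4 kg. Origin: centre of its underside, z up. Either long side may face the fence. Starts flat on the bench to the robot's right.
- round_insert: A second loose insert with the same base (50 x 100 x 20) but a round core, 38 diameter, 35 high. Not wanted: leave it. The two may lie in either place.
- lamp_arm (a joint): Angle of the lamp arm about its upright post, in rad. About 0 (-0.25 is a stop) the lamp hangs over the plate; it grows as the arm swings clockwise seen from above, towards the robot; from about 0.8 on the lamp is clear of the plate; stop at 1.4. Stays where it is left; resists with about 0.25 Nm.
- lamp_knob (a point): On the lamp arm's black upright round knob: 18 diameter, standing on the arm from z 220 to z 265 above the bench; this point is on its axis at z 245, 200 from the hinge axis. Arm: a white bar 22 wide, its top at z 220; x axis points along the arm from the hinge to the lamp.
- lamp_hinge (a point): Point on the upright hinge axis of the lamp arm, at z 245. The post stands on a round foot, 100 diameter, fixed to the bench at the plate's +y side.
- lamp_head (a point): Centre of the ring lamp at the end of the arm: black ring, 100 outside diameter, its underside at about z 190, top at z 220; 280 from the hinge axis.
- ring: Bystander: flat steel ring, 90 outside, 12 high. Leave it.
- bottle: Bystander: white plastic bottle, 52 diameter, 130 tall. Leave it.
- screwdriver: Bystander: screwdriver lying down. Leave it.
- pillar: Bystander: spare dark steel guide pillar lying down, 18 diameter, 90 long. Leave it.
- nipple: Bystander: brass nipple standing, 22 diameter, 34 tall. Leave it.
- caliper: Bystander: steel caliper lying flat, 160 long. Leave it.
- pin_tray: Bystander: shallow grey tray, 80 x 110 x 30. Leave it.

How it is judged:
On the way, in this order (a step that is already met when the one before it is completed fails the run):
1. the lamp arm has been swung clear of the plate and is at rest, the insert not yet moved (value of joint lamp_arm above 0.75 rad and velocity of joint lamp_arm below 0.1 rad/s and distance of insert from where it was at the start of the episode below 0.02 m), for 0.1 s.
2. the insert is held above the bench over the plate (height (world z) of insert above 0.026 m and horizontal distance between insert and plate below 0.1 m and contact force between the fingers and insert above 2 N), for 0.1 s.
3. the insert lies flat on the plate and is pressed squarely on the fence with 5 to 15 N for a second (value of joint lamp_arm above 0.75 rad and contact force between insert and fence between 5 and 15 N and z of insert in the frame of plate between 0.027 and 0.033 m and y of insert in the frame of plate between -0.01 and 0.01 m and angle between the y axis of insert and the y axis of plate, either way round below 0.07 rad and angle between insert's own z axis and vertical below 0.06 rad and contact force between the fingers and insert above 2 N), for 1 s.
At the end, for the whole second after the job is handed in: The gripper still holds the insert, at rest and flat on the plate (underside within 3 mm of the plate's top, tilt under 0.06 rad), its long side along the fence within 0.07 rad and centred on it within 10 mm, pressing the fence with 5 to 15 N; the lamp arm is still clear (joint over 0.75 rad) (all of step 3 and linear speed of insert below 0.01 m/s); the arm keeps its last pose, push and grip.
It fails at once if the insert is rammed into the fence (over 25 N) (contact force between insert and fence above 25 N).
It fails at once if the round-cored insert is moved by more than 20 mm (distance of round_insert from where it was at the start of the episode above 0.02 m).
It fails at once if another thing on the bench is moved by more than 30 mm (distance of any of ring, bottle, screwdriver, pillar, nipple, caliper, pin_tray from where it was at the start of the episode above 0.03 m).
It also fails if it takes over 70 s, if anything falls off the work surface, if the arm or the gripper's body presses on something with over 40 N, if the wrist force passes 120 N, or if a joint passes its speed limit or range.

## Working session

There is one attempt and no reset: what is moved stays moved. The work goes in short steps, Python scripts to look and compute and a tool call to move; the robot and the scene stay as the last step left them, time stands still between calls to the robot, and variables do not carry over. Pictures are saved under pics/ and viewed, at most 10 in all, crops included, and the job is handed in when it is done.

Besides the shell and the picture viewer there is one more tool, called as name(argument=value, ...), one argument or row to a line, values as JSON. carry_out: Moves the arm, as the interface text tells. Its arguments: {"type":"object","properties":{"commands":{"type":"array","items":{"type":"array","items":{"type":"number"}}},"jaw":{"type":"number"}},"required":["commands"]}

```bash
mkdir -p pics; ls; cat > h.py <<'E'
from bench import *
import numpy as np, cv2
def cloud(s):
    K=np.array([[s['fx'],0,s['cx']],[0,s['fy'],s['cy']],[0,0,1]]);d=np.array(s['distortion'],float)
    h,w=s['range_z'].shape
    uv=np.stack(np.meshgrid(np.arange(w),np.arange(h)),-1).reshape(-1,1,2).astype(float)
    n=cv2.undistortPoints(uv,K,d).reshape(h,w,2)
    z=s['range_z'][...,None]
    P=np.concatenate([n*z,z],-1)
    W=(P-np.array(s['t']))@np.array(s['R'])
    W[s['range_z']==0]=np.nan
    return W
E
python3 - <<'E'
from h import *
for n in ('top','scene'):
    s=snapshot(n); cv2.imwrite(f'pics/{n}0.png',s['img'][...,::-1]); np.savez(f'{n}0.npz',W=cloud(s),img=s['img'])
print(get_obs())
E
```

```text
pics
{'time': 0.1, 'joint_positions': array([ 1.08690153e+00,  8.78572206e-02,  1.37205174e+00, -3.54014734e-05,
        1.68360596e+00, -1.03119213e-01]), 'qvel': array([ 0.00091049, -0.00362614, -0.002465  ,  0.00162836, -0.00192278,
        0.00095372]), 'joint_torque': array([ 1.99478251e-03, -3.41252625e+01, -3.03302693e+01,  7.19877868e-02,
        3.04335065e-02, -1.01553749e-04]), 'tool_pos': array([0.20420269, 0.51016832, 0.20446034]), 'ee_rot': array([-3.13967698e+00, -1.62874253e-04,  2.76081296e+00]), 'wrist_force': array([-0.42908997, -0.10641936, -0.36614815]), 'wrist_torque': array([0.00250159, 0.03440458, 0.04475663]), 'finger_force': 0.0, 'width': 0.09401319787302966}
```

View pics/top0.png

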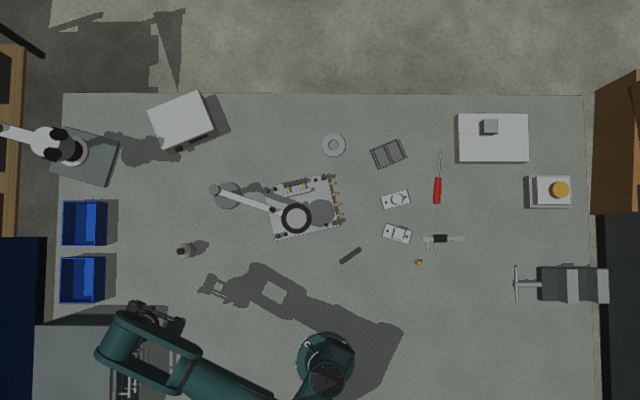

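View pics/scene0.png

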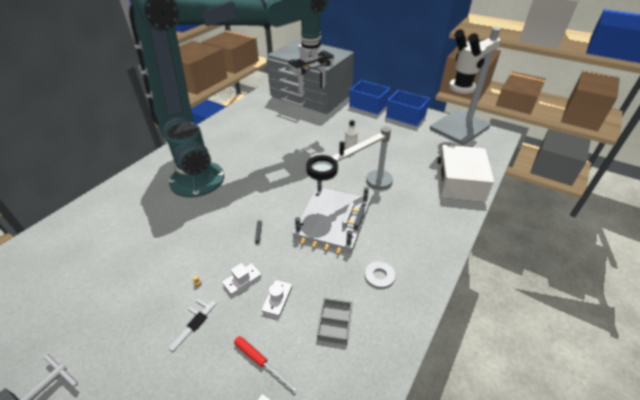

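The top view shows the plate at about (305,207), with its nipples on the right and the fence on the far side. The lamp ring is at (296,218) and the hinge at about (227,195). The inserts are at (396,199) and (397,234). In the scene view the nearer one (241,278) looks square-cored and the other (277,298) round.

```bash
python3 - <<'E'
from h import *
a=np.load('top0.npz');W=a['W'];img=a['img']
c=img[165:255,205:425,::-1]
cv2.imwrite('pics/crop0.png',cv2.resize(c,None,fx=3.6,fy=3.6,interpolation=cv2.INTER_CUBIC))
b=np.load('scene0.npz');Ws=b['W']
c=b['img'][250:330,210:330,::-1];cv2.imwrite('pics/crop1.png',cv2.resize(c,None,fx=5,fy=5,interpolation=cv2.INTER_CUBIC))
for n,V,pts in (('top',W,[(397,234),(396,199),(296,208),(305,225),(240,198),(275,208),(227,195),(215,189)]),('scene',Ws,[(241,268),(278,288)])):
    for u,v in pts: print(n,u,v,V[v,u].round(4))
# components above z in bands, both cameras
for nm,V in (('top',W),('scene',Ws)):
    for lo,hi in ((.012,.027),(.045,.065),(.027,.034),(.17,.3)):
        m=((V[...,2]>lo)&(V[...,2]<hi)&(V[...,0]>.2)&(V[...,0]<.75)&(abs(V[...,1])<.4)).astype(np.uint8)
        k,L,st,_=cv2.connectedComponentsWithStats(m)
        for i in range(1,k):
            if st[i,4]>15:
                P=V[L==i];(cx,cy),(w,h),ang=cv2.minAreaRect((P[:,:2]*1000).astype(np.float32))
                print(nm,lo,'n',st[i,4],'uv',st[i,:2]+st[i,2:4]//2,'c',round(cx),round(cy),'wh',round(w),round(h),'ang',round(ang,1),'zmed',np.median(P[:,2]).round(4))
E
```

```text
top 397 234 [ 0.4628 -0.2614  0.054 ]
top 396 199 [ 0.5895 -0.259   0.0556]
top 296 208 [0.5473 0.0978 0.199 ]
top 305 225 [0.4909 0.0676 0.2235]
top 240 198 [0.5783 0.2789 0.2193]
top 275 208 [0.5462 0.1655 0.2153]
top 227 195 [0.5876 0.3204 0.2234]
top 215 189 [0.6055 0.3562 0.2388]
scene 241 268 [ 0.4641 -0.2584  0.0557]
scene 278 288 [ 0.5944 -0.255   0.0553]
top 0.012 n 23 uv [329 183] c 658 -18 wh 32 24 ang 39.7 zmed 0.0216
top 0.012 n 144 uv [229 188] c 637 348 wh 86 32 ang 71.6 zmed 0.0197
top 0.012 n 256 uv [395 199] c 590 -263 wh 54 101 ang 15.6 zmed 0.0196
top 0.012 n 37 uv [270 198] c 595 203 wh 40 37 ang 89.8 zmed 0.0252
top 0.012 n 182 uv [227 202] c 576 362 wh 79 42 ang 73.4 zmed 0.0196
top 0.012 n 16 uv [318 210] c 549 23 wh 17 29 ang 50.2 zmed 0.0244
top 0.012 n 18 uv [324 215] c 529 1 wh 17 32 ang 51.3 zmed 0.0255
top 0.012 n 25 uv [337 218] c 526 -51 wh 26 29 ang 34.2 zmed 0.0221
top 0.012 n 19 uv [274 221] c 511 186 wh 37 13 ang 8.6 zmed 0.025
top 0.012 n 235 uv [397 233] c 466 -267 wh 102 50 ang 73.2 zmed 0.0198
top 0.012 n 30 uv [285 232] c 470 146 wh 48 21 ang 
[... 1633 characters left out ...]
045 n 21 uv [349 239] c 672 2 wh 18 10 ang 29.9 zmed 0.0579
scene 0.045 n 173 uv [240 271] c 466 -266 wh 36 42 ang 72.4 zmed 0.0538
scene 0.045 n 145 uv [276 291] c 592 -262 wh 38 36 ang 8.6 zmed 0.0538
scene 0.027 n 2134 uv [331 218] c 563 88 wh 200 243 ang 13.3 zmed 0.0293
scene 0.027 n 47 uv [353 217] c 625 118 wh 18 48 ang 14.6 zmed 0.0293
scene 0.027 n 16 uv [195 278] c 361 -343 wh 11 11 ang 29.6 zmed 0.0321
scene 0.027 n 22 uv [242 280] c 479 -277 wh 40 20 ang 40.8 zmed 0.0315
scene 0.027 n 17 uv [333 300] c 730 -192 wh 31 4 ang 22.1 zmed 0.0289
scene 0.027 n 28 uv [321 315] c 728 -247 wh 4 56 ang 22.8 zmed 0.0295
scene 0.17 n 1269 uv [348 154] c 541 216 wh 345 100 ang 77.9 zmed 0.2169
```

View pics/crop0.png

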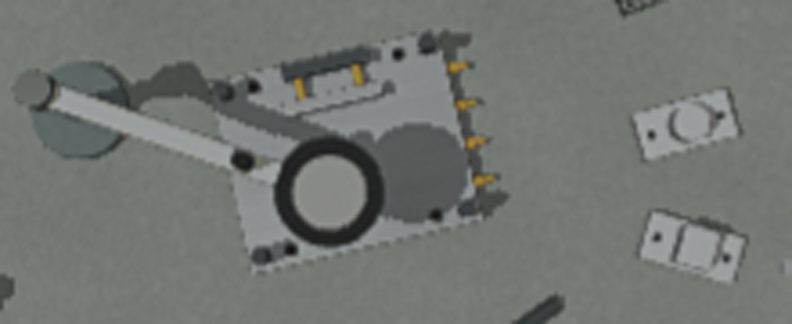

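View pics/crop1.png

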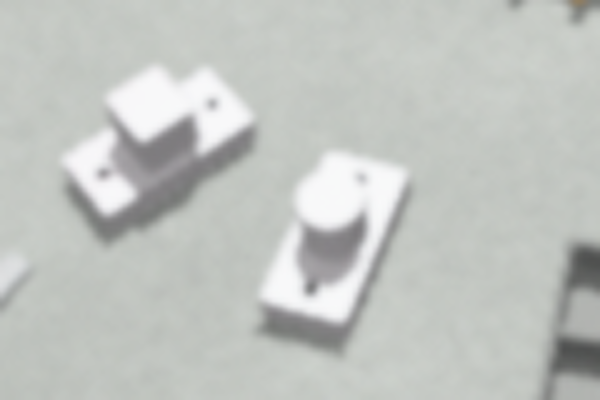

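The crop confirms it: the near insert at (397,234) has the square core and the far one is round. Estimates so far, in mm:
- **Insert:** (466,-266), yaw about -17°.
- **Plate:** (564,87), yaw 13.2°.
- **Hinge:** about (607,356).
- **Knob:** about (540,170).

Next I'll refine the knob position and plan the approach.

```bash
cat >> h.py <<'E'
from scipy.spatial.transform import Rotation as Ro
def go(x,y,z,yaw=None):
    o=get_obs();R=Ro.from_euler('xyz',o['ee_rot'])
    d=R.inv().apply(np.array([x,y,z])-o['tool_pos'])
    print('t',round(o['time'],2),'pos',o['tool_pos'].round(4),'rpy',o['ee_rot'].round(3),'q6',o['joint_positions'][5].round(2),'F',o['wrist_force'].round(2),'w',round(o['width'],4),'ff',round(o['finger_force'],1))
    rv=(R.inv()*Ro.from_euler('xyz',[np.pi,0,yaw])).as_rotvec() if yaw is not None else np.zeros(3)
    print('shift',d.round(4),'rotvec',rv.round(3),'dist',np.linalg.norm(d).round(3))
E
python3 - <<'E'
from h import *
for n in ('top','scene'):
    V=np.load(n+'0.npz')['W'];m=(V[...,2]>.232)&(V[...,2]<.29)&(V[...,0]>.45)&(V[...,0]<.7)&(V[...,1]>.0)&(V[...,1]<.45)
    P=V[m]
    for nm,Q in (('knob',P[P[:,1]<.25]),('post',P[P[:,1]>.3])):
        if len(Q): print(n,nm,len(Q),np.median(Q,0).round(4),Q.min(0).round(3),Q.max(0).round(3))
    r=(V[...,2]>.18)&(V[...,2]<.26)&(V[...,1]<.15)&(V[...,1]>0)&(V[...,0]>.4)&(V[...,0]<.65)
    print('head',cv2.minEnclosingCircle((V[r][:,:2]*1000).astype(np.float32)))
go(.54,.17,.31)
E
```

```text
top knob 30 [0.5401 0.1708 0.2636] [0.534 0.164 0.232] [0.55  0.181 0.27 ]
top post 64 [0.6058 0.3606 0.2357] [0.589 0.347 0.232] [0.622 0.375 0.241]
head ((515.77685546875, 102.13380432128906), 54.59122085571289)
scene knob 61 [0.5434 0.1682 0.2519] [0.532 0.163 0.233] [0.55  0.179 0.266]
scene post 40 [0.6067 0.3605 0.2338] [0.59  0.344 0.232] [0.621 0.377 0.236]
head ((519.355224609375, 100.24131774902344), 55.61330795288086)
t 0.1 pos [0.2042 0.5102 0.2045] rpy [-3.14  -0.     2.761] q6 -0.1 F [-0.43 -0.11 -0.37] w 0.094 ff 0.0
shift [-0.4382 -0.1912 -0.1052] rotvec [0. 0. 0.] dist 0.49
```

carry_out(
  commands=[
    [0, 0, -0.05, 0, 0, 0],
    [-0.03, -0.013, -0.09, 0, 0, 0],
    [-0.07, -0.03, -0.105, 0, 0, 0],
    [-0.11, -0.048, -0.105, 0, 0, 0],
    [-0.15, -0.065, -0.105, 0, 0, 0],
  ],
  jaw=1,
)

```text
time: 0.6
tool_pos: [0.3204, 0.3935, 0.3112]
ee_rot: [3.14, 0.001, 2.762]
wrist_force: [1.2, 0.9, -0.6]
width: 0.0939
finger_force: 0.0
```

carry_out(
  commands=[
    [-0.04, -0.017, 0, 0, 0, 0],
    [-0.085, -0.037, 0, 0, 0, 0],
    [-0.13, -0.057, 0, 0, 0, 0],
    [-0.175, -0.076, 0, 0, 0, 0],
    [-0.215, -0.094, 0, 0, 0, 0],
  ],
)

```text
time: 1.1
tool_pos: [0.4853, 0.2254, 0.3098]
ee_rot: [-3.141, -0.001, 2.76]
wrist_force: [0.8, 0.5, -0.2]
width: 0.0939
finger_force: 0.0
```

```bash
python3 -c "
from h import *
go(.541,.171,.300)"
```

```text
t 1.1 pos [0.4853 0.2254 0.3098] rpy [-3.141e+00 -1.000e-03  2.760e+00] q6 -0.86 F [ 0.78  0.48 -0.15] w 0.0939 ff 0.0
shift [-0.0719 -0.0298  0.0098] rotvec [0. 0. 0.] dist 0.078
```

carry_out(
  commands=[
    [-0.037, -0.015, 0, 0, 0, 0],
    [-0.073, -0.03, 0, 0, 0, 0],
    [-0.073, -0.03, 0.03, 0, 0, 0],
    [-0.073, -0.03, 0.06, 0, 0, 0],
    [-0.073, -0.03, 0.08, 0, 0, 0],
  ],
)

```text
time: 1.6
tool_pos: [0.5401, 0.1716, 0.2272]
ee_rot: [-3.139, -0.004, 2.76]
wrist_force: [0.2, -0.7, -1.2]
width: 0.094
finger_force: 0.0
```

carry_out(
  commands=[
    [0, 0, 0, 0, 0, 0],
    [0, 0, 0, 0, 0, 0],
    [0, 0, 0, 0, 0, 0],
    [0, 0, 0, 0, 0, 0],
    [0, 0, 0, 0, 0, 0],
  ],
  jaw=0,
)

```text
time: 2.1
tool_pos: [0.5413, 0.1726, 0.232]
ee_rot: [3.14, 0.002, 2.761]
wrist_force: [-0.4, -0.1, -0.3]
width: 0.0577
finger_force: 0.0
```

carry_out(
  commands=[
    [0, 0, 0, 0, 0, 0],
    [0, 0, 0, 0, 0, 0],
    [0, 0, 0, 0, 0, 0],
    [0, 0, 0, 0, 0, 0],
    [0, 0, 0, 0, 0, 0],
  ],
)

```text
time: 2.6
tool_pos: [0.5414, 0.1738, 0.2304]
ee_rot: [3.138, 0.0, 2.762]
wrist_force: [2.9, 6.8, -0.5]
width: 0.0179
finger_force: 24.5
```

```bash
python3 - <<'E'
from h import *
go(.541,.171,.230)
o=get_obs();R=Ro.from_euler('xyz',o['ee_rot']).as_matrix()
h=np.array([.606,.360]);v=o['tool_pos'][:2]-h;print(np.hypot(*v),np.degrees(np.arctan2(v[1],v[0])))
for a in np.arange(.1,1.05,.1):
    c,s=np.cos(-a),np.sin(-a);d=np.array([[c,-s],[s,c]])@v-v
    print(a.round(2),(R.T@np.r_[d,0]).round(4))
E
```

```text
t 2.6 pos [0.5414 0.1738 0.2304] rpy [3.138 0.    2.762] q6 -0.98 F [ 2.89  6.81 -0.53] w 0.0179 ff 24.5
shift [-0.0007 -0.0027  0.0004] rotvec [0. 0. 0.] dist 0.003
0.19709895365066799 -109.13981698351992
0.1 [ 0.0197  0.0001 -0.    ]
0.2 [ 0.0393  0.0021 -0.    ]
0.3 [0.0586 0.0061 0.    ]
0.4 [0.0774 0.012  0.    ]
0.5 [0.0955 0.0198 0.0001]
0.6 [1.127e-01 2.930e-02 1.000e-04]
0.7 [1.29e-01 4.05e-02 1.00e-04]
0.8 [0.144  0.0532 0.0002]
0.9 [0.1576 0.0674 0.0002]
1.0 [0.1698 0.0829 0.0003]
```

carry_out(
  commands=[
    [0.01, 0, 0, 0, 0, 0],
    [0.0295, 0.001, 0, 0, 0, 0],
    [0.049, 0.004, 0, 0, 0, 0],
    [0.068, 0.009, 0, 0, 0, 0],
    [0.0865, 0.0155, 0, 0, 0, 0],
  ],
)

```text
time: 3.1
tool_pos: [0.4657, 0.219, 0.2304]
ee_rot: [-3.141, 0.001, 2.76]
wrist_force: [5.0, 0.7, -1.8]
width: 0.0175
finger_force: 30.0
```

carry_out(
  commands=[
    [0.018, 0.009, 0, 0, 0, 0],
    [0.0345, 0.0195, 0, 0, 0, 0],
    [0.05, 0.0315, 0, 0, 0, 0],
    [0.0645, 0.045, 0, 0, 0, 0],
    [0.0775, 0.0595, 0, 0, 0, 0],
  ],
)

```text
time: 3.6
tool_pos: [0.4101, 0.3003, 0.2302]
ee_rot: [-3.129, -0.008, 2.76]
wrist_force: [-12.1, -8.0, 4.1]
width: 0.0176
finger_force: 30.0
```

carry_out(
  commands=[
    [0.006, 0.008, 0, 0, 0, 0],
    [0.009, 0.012, 0, 0, 0, 0],
    [0.009, 0.012, 0, 0, 0, 0],
    [0.009, 0.012, 0, 0, 0, 0],
    [0.009, 0.012, 0, 0, 0, 0],
  ],
)

```text
time: 4.1
tool_pos: [0.4047, 0.3164, 0.2303]
ee_rot: [-3.132, -0.013, 2.764]
wrist_force: [-17.2, -3.8, 3.8]
width: 0.0176
finger_force: 30.0
```

carry_out(
  commands=[
    [0, 0, 0, 0, 0, 0],
    [0, 0, 0, 0, 0, 0],
    [0, 0, 0, 0, 0, 0],
    [0, 0, 0, 0, 0, 0],
    [0, 0, 0, 0, 0, 0],
  ],
  jaw=1,
)

```text
time: 4.6
tool_pos: [0.4127, 0.3174, 0.2305]
ee_rot: [3.141, 0.0, 2.761]
wrist_force: [0.3, -0.6, 0.1]
width: 0.0544
finger_force: 0.0
```

```bash
python3 - <<'E'
from h import *
go(.4,.2,.31)
s=snapshot('top'); cv2.imwrite('pics/top1.png',s['img'][...,::-1]);V=cloud(s)
r=(V[...,2]>.18)&(V[...,2]<.226)&(V[...,1]>.2)&(V[...,1]<.45)&(V[...,0]>.25)&(V[...,0]<.65)
print('arm',cv2.minAreaRect((V[r][:,:2]*1000).astype(np.float32)))
E
```

```text
t 4.6 pos [0.4127 0.3174 0.2305] rpy [3.141 0.    2.761] q6 -0.64 F [ 0.3  -0.55  0.09] w 0.0544 ff 0.0
shift [-0.0319 -0.1137 -0.0795] rotvec [0. 0. 0.] dist 0.142
arm ((454.33319091796875, 304.824462890625), (338.60565185546875, 99.069580078125), 5.930263996124268)
```

View pics/top1.png

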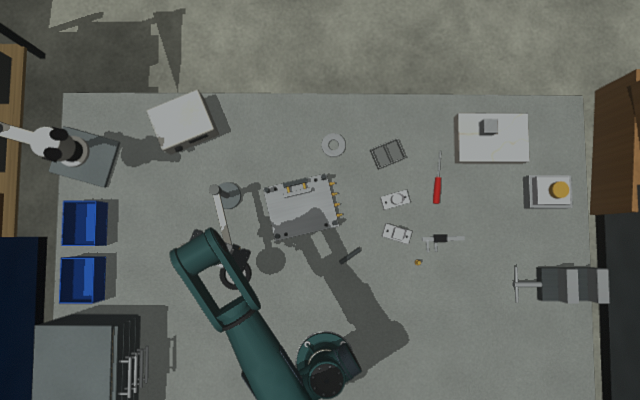

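The lamp is clear: the picture shows the arm pointing from the hinge (215,190) down to about (235,275), a swing of about 1.02 rad. Now I'll raise the gripper and travel to the insert.

carry_out(
  commands=[
    [0, 0, 0, 0, 0, 0],
    [0, 0, 0, 0, 0, 0],
    [0, 0, -0.02, 0, 0, 0],
    [0, 0, -0.055, 0, 0, 0],
    [0, 0, -0.09, 0, 0, 0],
  ],
  jaw=1,
)

```text
time: 5.15
tool_pos: [0.4122, 0.3172, 0.3208]
ee_rot: [-3.14, -0.001, 2.761]
wrist_force: [0.5, 0.3, 0.3]
width: 0.0936
finger_force: 0.0
```

carry_out(
  commands=[
    [-0.01, -0.02, 0, 0, 0, 0],
    [-0.025, -0.05, 0, 0, 0, 0],
    [-0.043, -0.085, 0, 0, 0, 0],
    [-0.061, -0.12, 0, 0, 0, 0],
    [-0.079, -0.155, 0, 0, 0, 0],
  ],
)

```text
time: 5.65
tool_pos: [0.4282, 0.1428, 0.3206]
ee_rot: [3.141, 0.0, 2.761]
wrist_force: [0.4, -1.0, 0.0]
width: 0.0938
finger_force: 0.0
```

carry_out(
  commands=[
    [-0.018, -0.035, 0, 0, 0, 0],
    [-0.036, -0.07, 0, 0, 0, 0],
    [-0.054, -0.105, 0, 0, 0, 0],
    [-0.072, -0.14, 0, 0, 0, 0],
    [-0.09, -0.175, 0, 0, 0, 0],
  ],
)

```text
time: 6.15
tool_pos: [0.4467, -0.0534, 0.3207]
ee_rot: [3.141, 0.001, 2.761]
wrist_force: [0.3, -0.2, 0.2]
width: 0.0938
finger_force: 0.0
```

carry_out(
  commands=[
    [-0.018, -0.035, 0, 0, 0, 0],
    [-0.036, -0.07, 0, 0, 0, 0],
    [-0.054, -0.105, 0, 0, 0, 0],
    [-0.072, -0.14, 0, 0, 0, -0.04],
    [-0.09, -0.175, 0, 0, 0, -0.084],
  ],
)

```text
time: 6.65
tool_pos: [0.4652, -0.2494, 0.3205]
ee_rot: [3.141, 0.0, 2.846]
wrist_force: [0.9, 0.4, 0.4]
width: 0.0938
finger_force: 0.0
```

```bash
python3 -c "
from h import *
go(.466,-.2665,.2,2.845)"
```

```text
t 6.65 pos [ 0.4652 -0.2494  0.3205] rpy [3.141 0.    2.846] q6 -1.88 F [0.93 0.37 0.35] w 0.0938 ff 0.0
shift [-0.0057 -0.0162  0.1205] rotvec [0.    0.    0.001] dist 0.122
```

carry_out(
  commands=[
    [-0.006, -0.016, 0.04, 0, 0, 0],
    [-0.006, -0.016, 0.085, 0, 0, 0],
    [-0.006, -0.016, 0.13, 0, 0, 0],
    [-0.006, -0.016, 0.17, 0, 0, 0],
    [-0.006, -0.016, 0.2, 0, 0, 0],
  ],
)

```text
time: 7.15
tool_pos: [0.4651, -0.2641, 0.1172]
ee_rot: [3.14, -0.003, 2.844]
wrist_force: [0.6, 0.5, -0.8]
width: 0.0938
finger_force: 0.0
```

```bash
python3 - <<'E'
from h import *
s=snapshot('wrist');V=cloud(s)
for lo,hi in ((.012,.027),(.045,.065)):
    m=((V[...,2]>lo)&(V[...,2]<hi)&(abs(V[...,0]-.466)<.08)&(abs(V[...,1]+.266)<.08))
    P=V[m];print(lo,len(P),cv2.minAreaRect((P[:,:2]*1000).astype(np.float32)),np.median(P[:,2]))
go(.466,-.2665,.027,2.845)
E
```

```text
0.012 3364 ((464.11639404296875, -264.9363098144531), (100.1644287109375, 50.23952102661133), 73.01570892333984) 0.020652999946157068
0.045 1878 ((464.1936950683594, -264.9263000488281), (36.09676742553711, 39.95965576171875), 73.54402923583984) 0.05556870681794872
t 7.2 pos [ 0.4627 -0.2622  0.112 ] rpy [ 3.137 -0.012  2.845] q6 -1.9 F [-1.15  1.12 -2.66] w 0.0939 ff 0.0
shift [-0.0055 -0.0035  0.0849] rotvec [ 0.004 -0.012 -0.001] dist 0.085
```

carry_out(
  commands=[
    [0, 0, 0.03, 0, 0, 0],
    [0, 0, 0.055, 0, 0, 0],
    [0, 0, 0.075, 0, 0, 0],
    [0, 0, 0.088, 0, 0, 0],
    [0, 0, 0.093, 0, 0, 0],
  ],
)

```text
time: 7.7
tool_pos: [0.4661, -0.2645, 0.0267]
ee_rot: [3.141, -0.001, 2.845]
wrist_force: [0.1, 0.2, 0.1]
width: 0.094
finger_force: 0.0
```

carry_out(
  commands=[
    [0, 0, 0, 0, 0, 0],
    [0, 0, 0, 0, 0, 0],
    [0, 0, 0, 0, 0, 0],
    [0, 0, 0, 0, 0, 0],
    [0, 0, 0, 0, 0, 0],
  ],
  jaw=0,
)

```text
time: 8.2
tool_pos: [0.4667, -0.2649, 0.0281]
ee_rot: [-3.141, 0.001, 2.845]
wrist_force: [-0.0, -0.7, -0.2]
width: 0.0575
finger_force: 0.0
```

carry_out(
  commands=[
    [0, 0, 0, 0, 0, 0],
    [0, 0, 0, 0, 0, 0],
    [0, 0, 0, 0, 0, 0],
    [0, 0, 0, 0, 0, 0],
    [0, 0, 0, 0, 0, 0],
  ],
)

```text
time: 8.7
tool_pos: [0.4663, -0.265, 0.0275]
ee_rot: [-3.141, -0.0, 2.845]
wrist_force: [0.1, -1.4, 1.1]
width: 0.0359
finger_force: 30.0
```

```bash
python3 - <<'E'
from h import *
go(.466,-.2665,.15,2.845)
E
```

```text
t 8.7 pos [ 0.4663 -0.265   0.0275] rpy [-3.141 -0.     2.845] q6 -1.9 F [ 0.11 -1.41  1.1 ] w 0.0359 ff 30.0
shift [-0.0002 -0.0016 -0.1225] rotvec [-0. -0. -0.] dist 0.123
```

carry_out(
  commands=[
    [0, 0, -0.015, 0, 0, 0],
    [0, 0, -0.04, 0, 0, 0],
    [0, 0, -0.075, 0, 0, 0],
    [0, 0, -0.11, 0, 0, 0],
    [0, 0, -0.133, 0, 0, 0],
  ],
)

```text
time: 9.2
tool_pos: [0.4665, -0.2645, 0.1617]
ee_rot: [3.141, 0.0, 2.845]
wrist_force: [0.1, -0.3, -4.1]
width: 0.0357
finger_force: 30.0
```

```bash
python3 - <<'E'
from h import *
for n in ('top','scene'):
    V=cloud(snapshot(n))
    B=(V[...,0]>.4)&(V[...,0]<.72)&(V[...,1]>-.1)&(V[...,1]<.25)
    for lo,hi in ((.027,.034),(.05,.064)):
        m=(B&(V[...,2]>lo)&(V[...,2]<hi)).astype(np.uint8)
        k,L,st,_=cv2.connectedComponentsWithStats(m);i=1+np.argmax(st[1:,4])
        P=V[L==i];r=cv2.minAreaRect((P[:,:2]*1000).astype(np.float32));print(n,lo,len(P),r,np.median(P[:,2]))
        if lo>.04: F=P
        else: Pl=P
    a=np.radians(13.2);c=np.array([.564,.087]);R2=np.array([[np.cos(a),np.sin(a)],[-np.sin(a),np.cos(a)]])
    Q=(F[:,:2]-c)@R2.T*1000
    # fence front edge: min x per y bin
    for lo in range(-48,48,12):
        q=Q[(Q[:,1]>=lo)&(Q[:,1]<lo+12)]
        if len(q): print(lo+6,q[:,0].min().round(1),q[:,0].max().round(1),end=' | ')
    print('y',Q[:,1].min(),Q[:,1].max())
    Q=(Pl[:,:2]-c)@R2.T*1000;print('plate x',np.percentile(Q[:,0],[.2,99.8]),'y',np.percentile(Q[:,1],[.2,99.8]))
go(.572,.089,.16,3.372)
E
```

```text
top 0.027 1932 ((563.8763427734375, 87.85484313964844), (199.9834747314453, 239.9927215576172), 13.252129554748535) 0.0302300811765426
top 0.05 108 ((649.834716796875, 108.17652130126953), (19.572818756103516, 89.5296859741211), 13.486519813537598) 0.05642870333899935
-42 82.3 97.4 | -30 82.6 97.9 | -18 81.8 97.1 | -6 84.2 98.2 | 6 81.5 97.8 | 18 82.2 97.9 | 30 78.5 96.8 | 42 82.4 98.0 | y -43.76050487234226 45.76259749356436
plate x [-99.44605147  99.16809257] y [-118.50185399  120.26362245]
scene 0.027 2143 ((563.7161254882812, 87.94081115722656), (200.24630737304688, 244.70858764648438), 13.560702323913574) 0.029163278371584576
scene 0.05 109 ((615.0276489257812, 100.20745849609375), (16.21284294128418, 105.91516876220703), 13.316555976867676) 0.058188171055711814
-42 44.7 58.7 | -30 44.7 60.9 | -18 46.2 59.1 | -6 44.9 58.3 | 6 44.9 58.4 | 18 46.4 57.8 | 30 44.5 58.3 | 42 45.8 57.7 | y -51.75631236900356 54.17368769185989
plate x [-99.5188075   99.31351486] y [-118.97327643  121.89963819]
t 9.3 pos [ 0.4679 -0.2656  0.1636] rpy [-3.14   0.006  2.845] q6 -1.9 F [ 0.55  0.59 -4.09] w 0.0359 ff 30.0
shift [0.0042 0.3695 0.003 ] rotvec [-0.003  0.006 -0.527] dist 0.37
```

carry_out(
  commands=[
    [0.0005, 0.02, 0, 0, 0, 0],
    [0.001, 0.055, 0, 0, 0, 0],
    [0.0015, 0.095, 0, 0, 0, 0],
    [0.002, 0.135, 0, 0, 0, 0],
    [0.0025, 0.175, 0, 0, 0, 0],
  ],
)

```text
time: 9.8
tool_pos: [0.5138, -0.0946, 0.1569]
ee_rot: [3.141, -0.006, 2.844]
wrist_force: [0.8, -0.3, -4.5]
width: 0.0356
finger_force: 30.0
```

carry_out(
  commands=[
    [0.001, 0.04, 0, 0, 0, -0.1],
    [0.0015, 0.08, 0, 0, 0, -0.22],
    [0.002, 0.12, 0, 0, 0, -0.34],
    [0.0025, 0.16, 0, 0, 0, -0.45],
    [0.003, 0.193, 0, 0, 0, -0.529],
  ],
)

```text
time: 10.3
tool_pos: [0.5672, 0.0912, 0.1566]
ee_rot: [3.14, -0.006, -2.904]
wrist_force: [0.6, -1.1, -5.3]
width: 0.0355
finger_force: 30.0
```

carry_out(
  commands=[
    [0, 0, 0, 0, 0, 0],
    [0, 0, 0, 0, 0, 0],
    [0, 0, 0, 0, 0, 0],
    [0, 0, 0, 0, 0, 0],
    [0, 0, 0, 0, 0, 0],
  ],
)

```text
time: 10.8
tool_pos: [0.5685, 0.0878, 0.1602]
ee_rot: [3.141, -0.0, -2.911]
wrist_force: [1.5, -0.6, -4.4]
width: 0.0356
finger_force: 30.0
```

```bash
python3 - <<'E'
from h import *
go(.5688,.089,.075,3.374)
s=snapshot('wrist');cv2.imwrite('pics/w1.png',s['img'][...,::-1]);V=cloud(s)
m=(V[...,2]>.05)&(V[...,2]<.064)&(V[...,0]<.7)
a=np.radians(13.3);c=np.array([.5639,.0878]);R2=np.array([[np.cos(a),np.sin(a)],[-np.sin(a),np.cos(a)]])
Q=(V[m][:,:2]-c)@R2.T*1000;Q=Q[(Q[:,0]>35)&(Q[:,0]<105)&(abs(Q[:,1])<70)]
for lo in range(-48,48,12):
    q=Q[(Q[:,1]>=lo)&(Q[:,1]<lo+12)]
    if len(q): print(lo+6,len(q),q[:,0].min().round(1),q[:,0].max().round(1),end=' | ')
if len(Q): print('y',Q[:,1].min(),Q[:,1].max())
E
```

```text
t 10.8 pos [0.5685 0.0878 0.1602] rpy [ 3.141 -0.    -2.911] q6 -1.75 F [ 1.45 -0.56 -4.43] w 0.0356 ff 30.0
shift [-0.0006  0.0011  0.0852] rotvec [ 0.    -0.    -0.002] dist 0.085
-30 9 89.0 96.0 | 30 9 88.5 96.1 | y -35.927390270407216 34.44791993010742
```

View pics/w1.png

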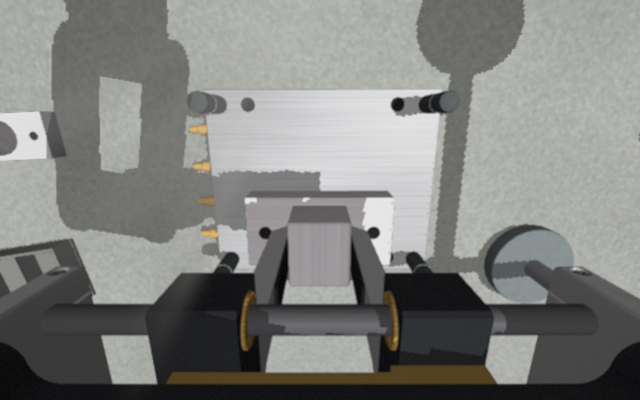

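The wrist view shows the insert held level over the plate at about (320,225), square to it and between the pillars. Lowering it now.

carry_out(
  commands=[
    [0, 0.001, 0.025, 0, 0, 0],
    [0, 0.001, 0.05, 0, 0, 0],
    [0, 0.001, 0.07, 0, 0, 0],
    [0, 0.001, 0.085, 0, 0, 0],
    [0, 0.001, 0.094, 0, 0, 0],
  ],
)

```text
time: 11.35
tool_pos: [0.5678, 0.0894, 0.0651]
ee_rot: [3.141, -0.002, -2.91]
wrist_force: [0.6, 0.1, -4.8]
width: 0.0355
finger_force: 30.0
```

carry_out(
  commands=[
    [0, 0, 0.002, 0, 0, 0],
    [0, 0, 0.004, 0, 0, 0],
    [0, 0, 0.006, 0, 0, 0],
    [0, 0, 0.007, 0, 0, 0],
    [0, 0, 0.007, 0, 0, 0],
  ],
)

```text
time: 11.85
tool_pos: [0.5688, 0.0898, 0.06]
ee_rot: [-3.142, 0.001, -2.909]
wrist_force: [-0.4, 0.4, -4.9]
width: 0.0358
finger_force: 30.0
```

```bash
python3 - <<'E'
from h import *
go(.5688,.089,.0575,3.374)
E
```

```text
t 11.85 pos [0.5688 0.0898 0.06  ] rpy [-3.142e+00  1.000e-03 -2.909e+00] q6 -1.74 F [-0.39  0.41 -4.92] w 0.0358 ff 30.0
shift [ 0.0002 -0.0008  0.0025] rotvec [-0.     0.001 -0.   ] dist 0.003
```

carry_out(
  commands=[
    [0, 0, 0.001, 0, 0, 0],
    [0, 0, 0.002, 0, 0, 0],
    [0, 0, 0.0025, 0, 0, 0],
    [0, 0, 0.0025, 0, 0, 0],
    [0, 0, 0.0025, 0, 0, 0],
  ],
)

```text
time: 12.35
tool_pos: [0.5687, 0.0898, 0.0575]
ee_rot: [-3.142, 0.001, -2.909]
wrist_force: [-1.0, -0.2, -1.7]
width: 0.0358
finger_force: 30.0
```

carry_out(
  commands=[
    [-0.003, -0.0005, 0, 0, 0, 0],
    [-0.006, -0.001, 0, 0, 0, 0],
    [-0.009, -0.001, 0, 0, 0, 0],
    [-0.011, -0.001, 0, 0, 0, 0],
    [-0.012, -0.001, 0, 0, 0, 0],
  ],
)

```text
time: 12.85
tool_pos: [0.5806, 0.0914, 0.0575]
ee_rot: [-3.141, -0.0, -2.909]
wrist_force: [-5.9, -1.2, 1.9]
width: 0.0355
finger_force: 30.0
```

carry_out(
  commands=[
    [-0.001, 0, 0, 0, 0, 0],
    [-0.002, 0, 0, 0, 0, 0],
    [-0.003, 0, 0, 0, 0, 0],
    [-0.004, 0, 0, 0, 0, 0],
    [-0.004, 0, 0, 0, 0, 0],
  ],
)

```text
time: 13.35
tool_pos: [0.5841, 0.0923, 0.0575]
ee_rot: [-3.141, -0.001, -2.909]
wrist_force: [-5.7, -1.0, 4.0]
width: 0.0357
finger_force: 30.0
```

```bash
cat >> h.py <<'E'
def st():
    o=get_obs();a=np.radians(13.3);R2=np.array([[np.cos(a),np.sin(a)],[-np.sin(a),np.cos(a)]])
    print(round(o['time'],2),'plate xy',(R2@(o['tool_pos'][:2]-[.5639,.0878])*1000).round(2),'z',o['tool_pos'][2].round(4),'rpy',o['ee_rot'].round(4),'Fplate',(R2@o['wrist_force'][:2]).round(2),'Fz',o['wrist_force'][2].round(2),'T',o['wrist_torque'].round(2),'ff',o['finger_force'])
E
python3 -c "
from h import *
st()"
```

```text
13.35 plate xy [20.72 -0.29] z 0.0575 rpy [-3.1413e+00 -5.0000e-04 -2.9095e+00] Fplate [-5.76  0.33] Fz 4.03 T [-0.23  1.07 -0.03] ff 29.996497929096222
```

carry_out(
  commands=[
    [0, 0, -0.001, 0, 0, 0],
    [0, 0, -0.002, 0, 0, 0],
    [0, 0, -0.002, 0, 0, 0],
    [0, 0, -0.002, 0, 0, 0],
    [0, 0, -0.002, 0, 0, 0],
  ],
)

```text
time: 13.85
tool_pos: [0.5841, 0.0927, 0.0582]
ee_rot: [3.141, -0.001, -2.909]
wrist_force: [-0.5, 0.8, -5.2]
width: 0.0357
finger_force: 30.0
```

```bash
python3 -c "
from h import *
st()"
```

```text
13.85 plate xy [20.81  0.07] z 0.0582 rpy [ 3.1411e+00 -6.0000e-04 -2.9094e+00] Fplate [-0.35  0.88] Fz -5.21 T [ 0.01  0.04 -0.08] ff 29.99437987804413
```

carry_out(
  commands=[
    [-0.001, 0, 0, 0, 0, 0],
    [-0.002, 0, 0, 0, 0, 0],
    [-0.003, 0, 0, 0, 0, 0],
    [-0.003, 0, 0, 0, 0, 0],
    [-0.003, 0, 0, 0, 0, 0],
  ],
)

```text
time: 14.35
tool_pos: [0.5865, 0.0932, 0.0585]
ee_rot: [3.141, -0.002, -2.909]
wrist_force: [-3.2, -0.0, -6.4]
width: 0.0356
finger_force: 30.0
```

```bash
python3 -c "
from h import *
st()"
```

```text
14.35 plate xy [23.2   0.07] z 0.0585 rpy [ 3.1411e+00 -1.8000e-03 -2.9095e+00] Fplate [-3.16  0.73] Fz -6.39 T [ 0.05  0.72 -0.15] ff 29.99470442533493
```

carry_out(
  commands=[
    [-0.0015, 0, 0, 0, 0, 0],
    [-0.003, 0, 0, 0, 0, 0],
    [-0.0045, 0, 0, 0, 0, 0],
    [-0.006, 0, 0, 0, 0, 0],
    [-0.0065, 0, 0, 0, 0, 0],
  ],
)

```text
time: 14.85
tool_pos: [0.5912, 0.0944, 0.0585]
ee_rot: [3.141, -0.006, -2.909]
wrist_force: [-8.5, -1.8, -3.1]
width: 0.0355
finger_force: 30.0
```

```bash
python3 -c "
from h import *
st()"
```

```text
14.85 plate xy [28.05  0.12] z 0.0585 rpy [ 3.1411 -0.006  -2.9093] Fplate [-8.66  0.23] Fz -3.13 T [-0.22  1.83 -0.17] ff 29.995977580547333
```

carry_out(
  commands=[
    [0, 0, 0.0005, 0, 0, 0],
    [0, 0, 0.001, 0, 0, 0],
    [0, 0, 0.0013, 0, 0, 0],
    [0, 0, 0.0013, 0, 0, 0],
    [0, 0, 0.0013, 0, 0, 0],
  ],
)

```text
time: 15.35
tool_pos: [0.5916, 0.0944, 0.0583]
ee_rot: [3.141, -0.004, -2.909]
wrist_force: [-9.0, -1.8, -0.2]
width: 0.0361
finger_force: 30.0
```

```bash
python3 -c "
from h import *
st()"
```

```text
15.35 plate xy [28.46  0.06] z 0.0583 rpy [ 3.1413 -0.0045 -2.9093] Fplate [-9.21  0.3 ] Fz -0.18 T [-0.22  1.87 -0.1 ] ff 29.99656230211258
```

carry_out(
  commands=[
    [0, 0, 0, 0, 0, 0],
    [0, 0, 0, 0, 0, 0],
    [0, 0, 0, 0, 0, 0],
    [0, 0, 0, 0, 0, 0],
    [0, 0, 0, 0, 0, 0],
  ],
)

```text
time: 15.85
tool_pos: [0.5916, 0.0944, 0.0583]
ee_rot: [3.141, -0.005, -2.909]
wrist_force: [-9.4, -1.3, -0.2]
width: 0.0359
finger_force: 30.0
```

```bash
python3 - <<'E'
from h import *
st()
a=np.radians(13.3);R2=np.array([[np.cos(a),np.sin(a)],[-np.sin(a),np.cos(a)]])
for n in ('wrist','scene','top'):
    s=snapshot(n);V=cloud(s)
    Q=np.dstack([(V[...,:2]-[.5639,.0878])@R2.T*1000,V[...,2]*1000])
    if n=='wrist': cv2.imwrite('pics/w2.png',s['img'][...,::-1])
    pm=Q[(Q[...,0]<-10)&(Q[...,0]>-60)&(abs(Q[...,1])<60)&(abs(Q[...,2]-30)<5)]
    print(n,'plate z',np.median(pm[:,2]) if len(pm) else None)
    for lab,lo,hi,yy in (('base',44,56,50),('core',78,95,20)):
        P=Q[(Q[...,2]>lo)&(Q[...,2]<hi)&(Q[...,0]>-15)&(Q[...,0]<52)&(abs(Q[...,1])<60)]
        if len(P)<15: continue
        r=cv2.minAreaRect(P[:,:2].astype(np.float32))
        A=np.c_[P[:,:2]-P[:,:2].mean(0),np.ones(len(P))];c=np.linalg.lstsq(A,P[:,2],rcond=None)[0]
        print(' ',lab,len(P),np.round(r[0],1),np.round(r[1],1),round(r[2],1),'slopes,z',c.round(3))
E
```

```text
15.85 plate xy [28.45  0.03] z 0.0583 rpy [ 3.1413 -0.0045 -2.9094] Fplate [-9.42  0.89] Fz -0.16 T [-0.24  1.84 -0.11] ff 29.9966499209404
wrist plate z 30.67987357681573
  base 4966 [26.4  1. ] [ 51. 102.] 0.0 slopes,z [2.2000e-02 1.0000e-03 5.1269e+01]
  core 4880 [26.   0.2] [40.2 59.9] 0.2 slopes,z [ 3.3000e-02 -2.0000e-03  8.6292e+01]
scene plate z 28.99174852768104
  base 162 [26.5 -1.4] [ 48.5 102.1] 1.2 slopes,z [-8.0000e-03  1.0000e-02  4.9793e+01]
  core 56 [ 35.1 -10. ] [50.2 30.2] 47.6 slopes,z [ 3.6000e-02 -5.4000e-02  8.4557e+01]
top plate z 30.052940046447944
  base 23 [5.5 4.5] [81.7  5.3] 89.6 slopes,z [-6.9100e-01  2.9000e-02  5.0232e+01]
```

View pics/w2.png

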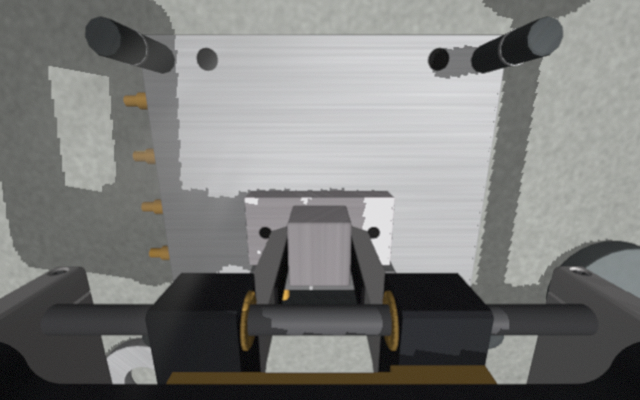

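The wrist view shows the insert square and centred on the fence, with its base at about (320,230). It has a slight pitch of about 0.02 to 0.03 rad. I'll press down a little more to flatten it.

carry_out(
  commands=[
    [0, 0, 0.0003, 0, 0, 0],
    [0, 0, 0.0006, 0, 0, 0],
    [0, 0, 0.001, 0, 0, 0],
    [0, 0, 0.001, 0, 0, 0],
    [0, 0, 0.001, 0, 0, 0],
  ],
)

```text
time: 16.5
tool_pos: [0.5917, 0.0944, 0.0576]
ee_rot: [3.141, -0.004, -2.909]
wrist_force: [-9.0, -0.2, 0.9]
width: 0.036
finger_force: 30.0
```

carry_out(
  commands=[
    [0, 0, 0, 0, 0, 0],
    [0, 0, 0, 0, 0, 0],
    [0, 0, 0, 0, 0, 0],
    [0, 0, 0, 0, 0, 0],
    [0, 0, 0, 0, 0, 0],
  ],
)

```text
time: 17.0
tool_pos: [0.5917, 0.0944, 0.0576]
ee_rot: [3.141, -0.004, -2.909]
wrist_force: [-9.2, -1.4, 0.5]
width: 0.0358
finger_force: 30.0
```

```bash
python3 - <<'E'
from h import *
st()
a=np.radians(13.3);R2=np.array([[np.cos(a),np.sin(a)],[-np.sin(a),np.cos(a)]])
for n in ('wrist','scene'):
    s=snapshot(n);V=cloud(s)
    Q=np.dstack([(V[...,:2]-[.5639,.0878])@R2.T*1000,V[...,2]*1000])
    P=Q[(Q[...,2]>44)&(Q[...,2]<56)&(Q[...,0]>-15)&(Q[...,0]<50)&(abs(Q[...,1])<60)]
    A=np.c_[P[:,:2]-P[:,:2].mean(0),np.ones(len(P))];c=np.linalg.lstsq(A,P[:,2],rcond=None)[0]
    print(n,cv2.minAreaRect(P[:,:2].astype(np.float32)),'slopes,z',c.round(3))
    F=Q[(Q[...,2]>57)&(Q[...,2]<64)&(Q[...,0]>45)&(Q[...,0]<80)&(abs(Q[...,1])<52)]
    if len(F)>10: print('  fence x pct',np.percentile(F[:,0],[2,10,50,90,98]).round(1))
    pm=Q[(Q[...,0]<-10)&(Q[...,0]>-60)&(abs(Q[...,1])<60)&(abs(Q[...,2]-30)<5)]
    if len(pm)>50:
        A=np.c_[pm[:,:2],np.ones(len(pm))];print('  plate slopes',np.linalg.lstsq(A,pm[:,2],rcond=None)[0].round(3))
st()
E
```

```text
17.0 plate xy [ 2.856e+01 -1.000e-02] z 0.0576 rpy [ 3.1414 -0.0041 -2.9094] Fplate [-9.25  0.73] Fz 0.46 T [-0.26  1.9  -0.07] ff 29.99688684940338
wrist ((25.520713806152344, 0.17826080322265625), (100.41014862060547, 48.886024475097656), 89.97586059570312) slopes,z [ 1.7000e-02 -0.0000e+00  5.0611e+01]
  fence x pct [51.4 53.9 62.8 64.8 65.4]
  plate slopes [-1.0000e-03 -0.0000e+00  3.0652e+01]
scene ((26.063827514648438, -3.1621360778808594), (47.255863189697266, 103.75462341308594), 0.001653011073358357) slopes,z [-5.0000e-03  2.0000e-03  4.9245e+01]
  fence x pct [46.8 53.3 59.2 65.1 66.1]
  plate slopes [2.0000e-03 0.0000e+00 2.9209e+01]
17.1 plate xy [ 2.859e+01 -1.000e-02] z 0.0576 rpy [ 3.1415 -0.004  -2.9094] Fplate [-10.67   1.17] Fz 0.45 T [-0.24  1.83 -0.08] ff 29.996839463710785
```

carry_out(
  commands=[
    [-0.0003, 0, 0, 0, 0, 0],
    [-0.0005, 0, 0, 0, 0, 0],
    [-0.0005, 0, 0, 0, 0, 0],
    [-0.0005, 0, 0, 0, 0, 0],
    [-0.0005, 0, 0, 0, 0, 0],
  ],
)

```text
time: 17.6
tool_pos: [0.5918, 0.0944, 0.0576]
ee_rot: [3.141, -0.005, -2.909]
wrist_force: [-10.3, -1.8, 2.3]
width: 0.0358
finger_force: 30.0
```

carry_out(
  commands=[
    [0, 0, 0, 0, 0, 0],
    [0, 0, 0, 0, 0, 0],
    [0, 0, 0, 0, 0, 0],
    [0, 0, 0, 0, 0, 0],
    [0, 0, 0, 0, 0, 0],
  ],
)

```text
time: 18.1
tool_pos: [0.5918, 0.0944, 0.0577]
ee_rot: [3.141, -0.005, -2.909]
wrist_force: [-10.5, -1.4, 0.5]
width: 0.0357
finger_force: 30.0
```

carry_out(
  commands=[
    [0, 0, 0, 0, 0, 0],
    [0, 0, 0, 0, 0, 0],
    [0, 0, 0, 0, 0, 0],
    [0, 0, 0, 0, 0, 0],
    [0, 0, 0, 0, 0, 0],
  ],
)

```text
time: 18.6
tool_pos: [0.5918, 0.0944, 0.0576]
ee_rot: [3.141, -0.005, -2.909]
wrist_force: [-11.2, -1.9, 1.4]
width: 0.0357
finger_force: 30.0
```

```bash
python3 -c "
from h import *
st()
print(close_job())"
```

```text
18.6 plate xy [ 2.866e+01 -2.000e-02] z 0.0576 rpy [ 3.1414 -0.0051 -2.9094] Fplate [-11.37   0.76] Fz 1.44 T [-0.33  2.02 -0.14] ff 29.99721050262451
the job is handed in; nothing more can be done
None
```

I handed the job in with the lamp swung about 1.0 rad clear and the square-core insert still gripped, flat, centred and pressed on the fence at roughly 8–11 N (wrist force and fence travel); no verdict was returned.

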